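Pack up a bottle stand to the height gauge

TASK

Make a stand for the reagent bottle: take packing plates one at a time from the sloping rack and lay them flat and centred on the round block that stands at the height gauge, until the top of the pile is level with the gauge's pointer, and leave the plates you do not need in the rack. Then stand the tall reagent bottle upright in the middle of the pile, setting it down gently and never tipping it; do not shift the timer.

Things in the scene. Friction and masses are not known exactly. Their poses are not given: they have to be found in the camera images.
- gauge: fixed height gauge: a dark steel foot with a 94 mm high steel post that carries a pointer blade. Origin on the bench, at the centre of the place where the pile is built (under the middle of the round block there); its x points from there to the post, which stands 105 mm away on the side of the robot; z up. Foot 50 x 80 mm; the blade reaches from the post to 63 mm from the pile's centre
- gauge_mark (a point): tip of the gauge's pointer, on its upper edge: the mark, 50 mm above the bench
- pile_seat (a point): the gauge's origin: centre of the pile's place, on the bench
- block_low: fixed round steel block, 84 mm across and 20 mm high; origin at the centre of the underside, z up. In some starts it is the one at the gauge, in others it stands unused farther back on the right
- block_high: fixed round steel block, 84 mm across and 35 mm high; origin at the centre of the underside, z up. It and block_low change places from start to start
- rack: fixed white sloping rack, 110 x 70 mm foot. Origin at the centre of its underside. Its 100 x 50 mm tray rises towards the rack's +x, which points roughly to the robot's left, at 30 degrees; a lip 38 mm high (square to the tray) closes its lower end at -x, the sides are open, and the plates overhang the tray by 5 mm on either side
- rack_tray (a point): centre of the tray's upper face, where the lowest plate's underside lies, 50 mm above the bench
- plate_1: aluminium packing plate: upper part 90 x 60 x 10 mm over a rebated foot 84 x 54 x 5 mm, 15 mm thick in all, 0.2 kg; long side along its x. Origin at the centre of the underside, z out of the top face. The three plates are alike; they lie one on another in the sloping rack, tilted with it by 30 degrees, at the start plate_3 uppermost and plate_1 lowest
- plate_2: aluminium packing plate: upper part 90 x 60 x 10 mm over a rebated foot 84 x 54 x 5 mm, 15 mm thick in all, 0.2 kg; long side along its x. Origin at the centre of the underside, z out of the top face. The three plates are alike; they lie one on another in the sloping rack, tilted with it by 30 degrees, at the start plate_3 uppermost and plate_1 lowest
- plate_3: aluminium packing plate: upper part 90 x 60 x 10 mm over a rebated foot 84 x 54 x 5 mm, 15 mm thick in all, 0.2 kg; long side along its x. Origin at the centre of the underside, z out of the top face. The three plates are alike; they lie one on another in the sloping rack, tilted with it by 30 degrees, at the start plate_3 uppermost and plate_1 lowest
- plate_1_top (a point): centre of the top face of plate_1
- plate_2_top (a point): centre of the top face of plate_2
- plate_3_top (a point): centre of the top face of plate_3
- bottle: tall loose reagent bottle, 81 x 78 x 201 mm, about 0.4 kg, with a black stopper. Origin at the centre of its underside, z up. Neck and stopper, from 170 to 201 mm above the underside, are 39 mm across and take the grip; below them its shoulders widen to 78 mm. It stands upright on the bench at the start
- timer: bystander: loose white timer, 62 x 62 x 14 mm, between the rack and the gauge; origin at the centre of the underside
Things that resemble listed ones, but are neither listed nor needed, are in the scene too. Leave any brown look-alike of the plate_3 alone.

How it is judged:
By the outcome, as a careful person would: the job done as asked, in the order asked, and still so for the second after the job is handed in, with the robot touching nothing.
It also fails if it takes over 72 s, if anything falls off the work surface, if the arm or the gripper's body presses on something with over 40 N, if the wrist force passes 120 N, or if a joint passes its speed limit or range.

ROBOT

A 6-joint arm with a two-finger parallel gripper is mounted at the origin on a cart in front of the work surface, level with it; the furniture and walls round the work are solid. World frame = base frame: x ahead of the robot, y to its left, z up, the work surface at z = 0. Lengths are in m, angles in degrees, forces in N, time in s.
With the tool pointing down it reaches from about 0.4 to 0.825 m from the base axis. Payload 7 kg.
Tool frame: the origin (TCP) lies at the very end of the fingers, on their centre line; the grasp point (between the pads) lies 19 mm behind it; x points along the fingers, z is the direction in which the jaws open and shut, and the axes are right-handed (so a half turn about x gives the same grasp; the last joint's range is limited). The gripper opens to 88 mm and grips with 3 to 60 N. Pads are 19 mm wide; open, the fingers measure 130 mm over their backs; the gripper's body (78 mm by 193 mm) begins 47 mm behind the grasp point.
Start: joints at [-59.467, 20.546, 0.682, 0, -70.136, -16.507], TCP at [0.164, -0.655, 0.227] pointing down, gripper open.
Joint ranges: [-176.03, 176.03], [-82.01, 121.73], [-58.28, 71.71], [-173.87, 95.51], [-174.79, -0.11], [-173.66, 173.66]. Speed limits (degrees/s): [136.94, 136.94, 172.46, 180, 180, 180].

INTERFACE

Orientations are given as [roll, pitch, yaw] about the fixed x, y, z axes, in that order (R = Rz(yaw) Ry(pitch) Rx(roll)).
In Python, from plant import * gives the robot as it stands.
- The arm moves only by the tool arm_command, never from a script. Its argument "commands" is one flat list of numbers, 5 for each row, row after row: the shift along the tool's x, y, z in mm, then the turn about the tool's x in degrees, then the opening in per cent of the stroke, from 0 (shut) to 100 (fully open). A call has 1 to 5 rows; each row shifts and turns the pose as measured when the row begins, along the tool's axes as they then stand; what a row does not reach is not made up. A row lasts 1/8 s, in which the tool goes at most 62.5 mm and 10.7 degrees, less where a joint would pass 70% of its speed; a pose out of reach is approached as far as the arm can. A call is refused whole if a number of a shift passes 62.5 or a number of a turn 10.7, either way. A call with a gripper value outside its range is refused whole. The fingers move at their own pace and stop on an object; the grip force is fixed at half the most. Time passes only in rows, so rows that do not move let the fingers close. It gives the time, the measured TCP pose, the force and the opening at its end, in the units of the state.
- get_obs(): the state, without advancing time (a new reading comes with each control period).
- snapshot(name): name is "scene" or "top" or "wrist"; returns a dict with "frame" (400x640x3 uint8, blue, green, red), "fov_y" (degrees; the focal length in pixels is half the picture's height over the tangent of half this angle, whatever the lens; pixels are square), "cx", "cy" (the principal point, pixels), "world_to_cam" (4x4, takes a point from world to camera coordinates). Camera axes: x right, y up, looking along -z (the intrinsics and any distortion apply to the point x, -y, -z); pixel columns grow to the right and rows downward; lengths in m; the calibration is good to about 2 mm. A picture is of the moment at which its call begins. There is no depth.
- close_job(): hands the job in, once; it reports no verdict.
The state is a dict: "clock": time; "joint_pos": joint angles; "qvel": joint speeds; "tau": joint torques, N m; "tool_pos": TCP position; "orientation": TCP orientation; "force": force on the tool from outside, world axes, zero at the start; "moment": the same for the moment, N m; "opening": finger opening in m.
Only numpy, scipy, OpenCV 4.12 (cv2) and the standard library are available. Lean on these libraries where they do the work, as an engineer would, in place of code of your own. Each camera call takes 0.05 s, during which the arm holds its last target. There are 200 camera calls.

## Working session

There is one attempt and no reset: what is moved stays moved. The work goes in short steps, Python scripts to look and compute and a tool call to move; the robot and the scene stay as the last step left them, time stands still between calls to the robot, and variables do not carry over. Pictures are saved under pics/ and viewed, about 8 in all and at most 12, crops included, and the job is handed in when it is done.

Besides the shell and the picture viewer there is one more tool, called as a command line: name --argument value ..., lists and objects as JSON in quotes. arm_command: Moves the arm, as the interface text tells. Its arguments: {"type":"object","properties":{"commands":{"type":"array"}},"required":["commands"]}

```bash
mkdir -p pics; ls; cat > h.py <<'E'
from plant import *
import numpy as np, cv2
from scipy.spatial.transform import Rotation as R
def snap(n,f=None):
    s=snapshot(n)
    if f: cv2.imwrite('pics/'+f,s['frame'])
    return s
def K(s):
    f=200/np.tan(np.radians(s['fov_y']/2)); return f
def proj(s,p):
    c=np.array(s['world_to_cam'])@np.append(p,1); f=K(s)
    return np.array([s['cx']+f*c[0]/-c[2], s['cy']-f*c[1]/-c[2]])
def ray(s,u,v):
    f=K(s);M=np.linalg.inv(np.array(s['world_to_cam']))
    d=M[:3,:3]@np.array([(u-s['cx'])/f,-(v-s['cy'])/f,-1]); return M[:3,3],d/np.linalg.norm(d)
def atz(s,u,v,z):
    o,d=ray(s,u,v); return o+d*(z-o[2])/d[2]
def tri(*obs):
    A=np.zeros((3,3));b=np.zeros(3)
    for s,u,v in obs:
        o,d=ray(s,u,v);P=np.eye(3)-np.outer(d,d);A+=P;b+=P@o
    x=np.linalg.solve(A,b)
    return x,[np.linalg.norm(np.cross(x-ray(*q)[0],ray(*q)[1])) for q in obs]
def save(s,f):
    import pickle; pickle.dump(s,open(f,'wb'))
def load(f):
    import pickle; return pickle.load(open(f,'rb'))
E
python3 - <<'E'
from h import *
for n in ['scene','top']:
    s=snap(n,n+'0.png'); save(s,n+'0.pkl')
    print(n,{k:v for k,v in s.items() if k!='frame'})
o=get_obs();print(o)
E
```

```text
pics
scene {'fov_y': 44.99608245618064, 'cx': 312.5608867346, 'cy': 200.95810965475198, 'world_to_cam': array([[-0.52196805, -0.85296257, -0.00205387,  0.38498926],
       [ 0.76452372, -0.46891316,  0.44229394, -0.4168647 ],
       [-0.37822326,  0.22929307,  0.8968678 , -0.97268713],
       [ 0.        ,  0.        ,  0.        ,  1.        ]])}
top {'fov_y': 46.12345432249553, 'cx': 323.2640568713503, 'cy': 198.09440450487742, 'world_to_cam': array([[-0.0093009 , -0.99968849, -0.02316063,  0.14385101],
       [ 0.99296314, -0.01196791,  0.11781753, -0.5525325 ],
       [-0.11805801, -0.02190184,  0.99276514, -0.99956151],
       [ 0.        ,  0.        ,  0.        ,  1.        ]])}
{'clock': 0.1, 'joint_pos': array([-5.94661302e+01,  2.05899158e+01,  6.39005871e-01, -1.66988112e-02,
       -7.01348047e+01, -1.65070909e+01]), 'qvel': array([-0.09124079, -0.06328541,  0.06493851,  0.06771216,  0.01223945,
        0.00977725]), 'tau': array([-3.71267713e-03, -5.84160876e+01,  2.93748611e+01,  7.01564535e+00,
        1.01643149e-02, -7.41978715e-05]), 'tool_pos': array([ 0.16347195, -0.65446522,  0.22569032]), 'orientation': array([  6.12977997,  89.91285919, 110.15087281]), 'force': array([-0.27672058,  0.72510843, -0.50670449]), 'moment': array([-0.01742087, -0.02079748, -0.06455425]), 'opening': 0.08762408820161173}
```

```bash
python3 - <<'E'
import cv2
a=cv2.imread('pics/scene0.png');b=cv2.imread('pics/top0.png')
cv2.imwrite('pics/s1.png',cv2.resize(a,(800,500),interpolation=cv2.INTER_CUBIC));cv2.imwrite('pics/t1.png',cv2.resize(b,(800,500),interpolation=cv2.INTER_CUBIC))
E
```

```text
(no output)
```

View pics/s1.png

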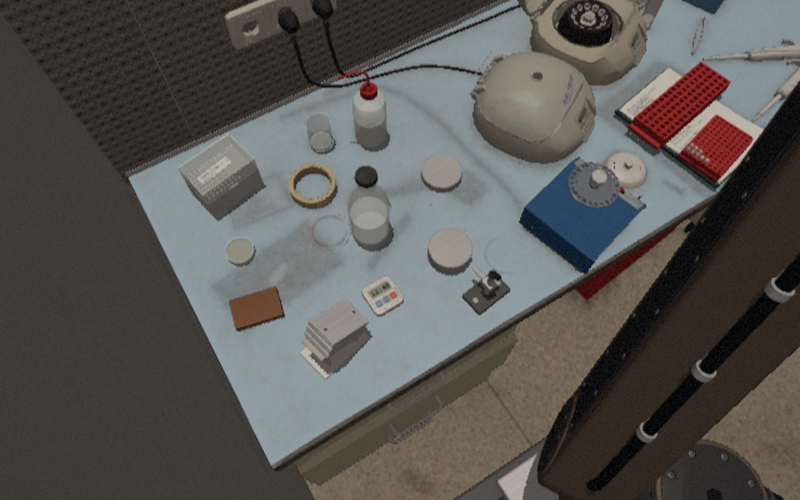

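View pics/t1.png

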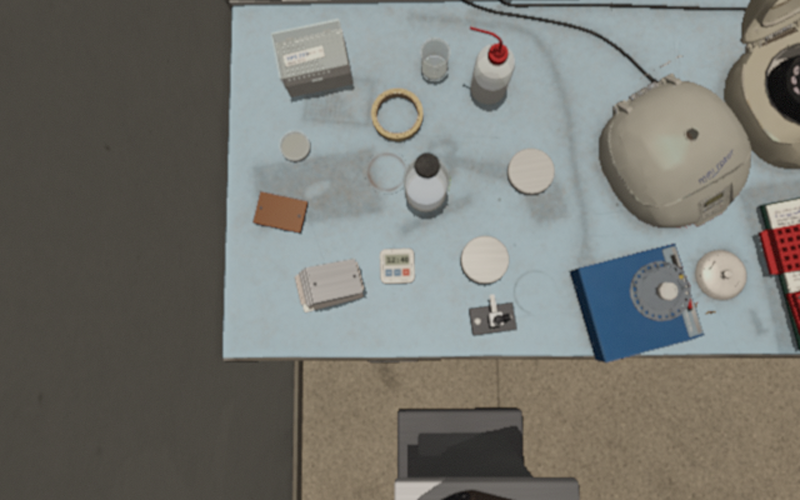

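Scene picture: rack with plates at about (335,335), a brown look-alike plate at (257,308), the gauge at (487,288) with a block at (450,250), an unused block at (441,172), the black-stoppered bottle at (370,205) and the timer at (383,295). The red-capped wash bottle at (370,115) is not the one meant. Next I'll enlarge both views to confirm this and measure.

```bash
python3 - <<'E'
import cv2
a=cv2.imread('pics/scene0.png')[140:290,225:425];b=cv2.imread('pics/top0.png')[115:265,230:430]
for n,i,x0,y0 in (('sc.png',a,225,140),('tc.png',b,230,115)):
    i=cv2.resize(i,None,fx=4,fy=4,interpolation=cv2.INTER_CUBIC)
    for k in range(0,200,20):
        cv2.putText(i,str(x0+k),(4*k,10),0,.35,(0,0,255));cv2.line(i,(4*k,12),(4*k,18),(0,0,255))
        if k<150: cv2.putText(i,str(y0+k),(0,4*k+4),0,.35,(0,0,255))
    cv2.imwrite('pics/'+n,i)
E
```

```text
(no output)
```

View pics/sc.png

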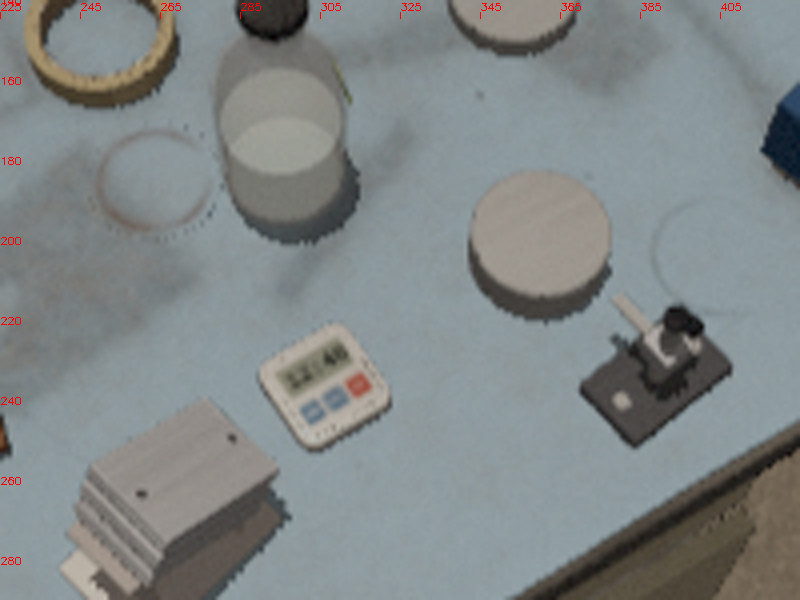

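View pics/tc.png

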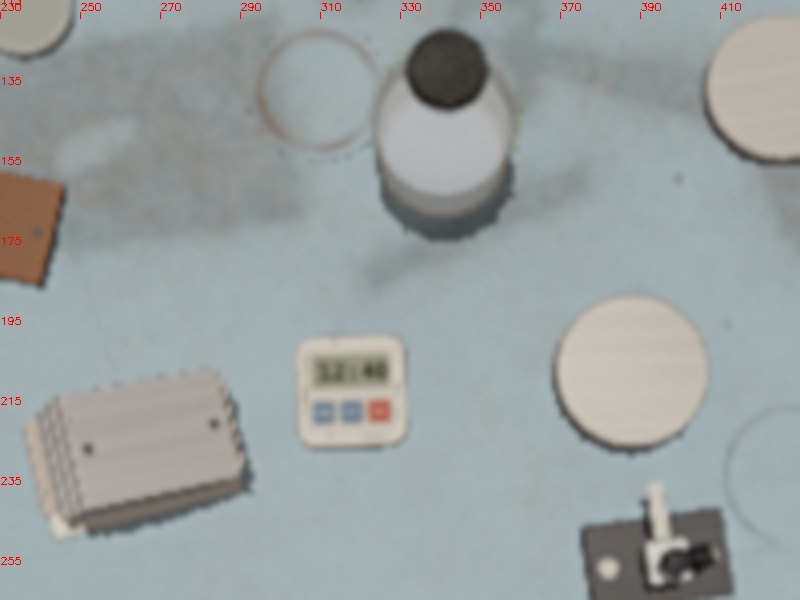

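```bash
python3 - <<'E'
from h import *
s=load('scene0.pkl');t=load('top0.pkl')
S=lambda u,v:(s,225+(u+.5)/4-.5,140+(v+.5)/4-.5)
T=lambda u,v:(t,230+(u+.5)/4-.5,115+(v+.5)/4-.5)
D={'block':((540,233),(632,371)),'FR':((207,400),(213,370)),'NR':((279,466),(245,472)),'FL':((90,468),(55,397)),'NL':((163,545),(76,520)),
'hL':((141,493),(88,449)),'hR':((232,438),(214,424)),'tip':((620,298),(656,485)),'timerFR':((385,403),(405,447)),'stopper':((271,5),(448,68))}
for k,(a,b) in D.items():
    x,e=tri(S(*a),T(*b));print(k,x.round(4),np.round(e,4))
print('otherblock',tri((s,441/1.25-.1,172/1.25-2),(t,530/1.25,171/1.25)))
# block top edges radius check
for z in(.02,.035):
  print(z,[atz(*T(*p),z).round(4) for p in((556,371),(708,371),(632,295),(632,447))],[atz(*S(*p),z).round(4) for p in((470,228),(611,233),(540,170),(540,298))])
o=get_obs();print(R.from_euler('xyz',o['orientation'],degrees=True).as_matrix().round(3))
E
```

```text
block [ 0.531  -0.0029  0.0383] [0.0008 0.0008]
FR [0.5303 0.2218 0.0699] [0.0018 0.0018]
NR [0.4771 0.2061 0.0663] [0.0006 0.0006]
FL [0.5132 0.2977 0.1117] [0.0018 0.0018]
NL [0.4517 0.2853 0.1254] [0.0001 0.0001]
hL [0.4871 0.2812 0.1115] [0.0011 0.0011]
hR [0.5018 0.2213 0.0746] [0.0011 0.0011]
tip [ 0.4678 -0.0132  0.0522] [0.0016 0.0016]
timerFR [0.4943 0.1237 0.0115] [0.0022 0.0022]
stopper [0.6605 0.0979 0.1937] [0.0008 0.0008]
otherblock (array([ 0.68819499, -0.08810514,  0.03395308]), [np.float64(0.0007892205555754502), np.float64(0.0007892205555756448)])
0.02 [array([0.5338, 0.0377, 0.02  ]), array([ 0.5328, -0.0464,  0.02  ]), array([ 0.5758, -0.0055,  0.02  ]), array([ 0.4911, -0.0033,  0.02  ])] [array([0.562, 0.024, 0.02 ]), array([ 0.5149, -0.0464,  0.02  ]), array([ 0.573 , -0.0341,  0.02  ]), array([0.5016, 0.014 , 0.02  ])]
0.035 [array([0.5323, 0.0388, 0.035 ]), array([ 0.5313, -0.0441,  0.035 ]), array([ 0.5738, -0.0038,  0.035 ]), array([ 0.4903, -0.0016,  0.035 ])] [array([0.5561, 0.0288, 0.035 ]), array([ 0.5097, -0.0406,  0.035 ]), array([ 0.5669, -0.0284,  0.035 ]), array([0.4965, 0.0189, 0.035 ])]
[[-0.001 -0.97  -0.242]
 [ 0.001 -0.242  0.97 ]
 [-1.     0.     0.002]]
```

Block at the gauge: its top triangulates to about 38 mm, so it is the 35 mm one and needs one plate. I'll confirm this later with the wrist view. The uppermost grey plate in the rack is plate_3, at scene crop (185,470); the brown one at top crop (25,230) is the look-alike. Now I'll move.

```bash
cat >> h.py <<'E'
def plan(*wps,step=58.,turn=10.5):
    """wps: (x,y,z,heading of tool z deg,opening%)"""
    o=get_obs();p=np.array(o['tool_pos'])*1000;M=R.from_euler('xyz',o['orientation'],degrees=True).as_matrix()
    print('at',p.round(1),'head',np.degrees(np.arctan2(M[1,2],M[0,2])).round(1),'tilt',M[2,:].round(3),'F',o['force'].round(1),'open',round(o['opening']*1000,1),'t',o['clock'],'j',o['joint_pos'].round(0))
    for x,y,z,h,g in wps:
        t=np.array([x,y,z]); dh=(h-np.degrees(np.arctan2(M[1,2],M[0,2]))+180)%360-180
        n=max(1,int(np.ceil(max(np.linalg.norm(t-p)/step,abs(dh)/turn))))
        d=(t-p)/n
        for i in range(n):
            print(*(M.T@d).round(1),round(-dh/n,1),g,sep=', ',end=',\n')
            M=R.from_euler('z',dh/n,degrees=True).as_matrix()@M
        p=t; print('--')
E
python3 - <<'E'
from h import *
plan((420,-330,340,104,100),(480,-100,330,140,100),(493,200,270,194,100),(493,253,220,194,100))
E
```

```text
at [ 163.5 -654.5  225.7] head 104.0 tilt [-1.     0.     0.002] F [-0.3  0.7 -0.5] open 87.6 t 0.1 j [-59.  21.   1.  -0. -70. -17.]
-14.2, -40.9, 31.6, 0.0, 100,
-14.2, -40.9, 31.6, 0.0, 100,
-14.2, -40.9, 31.6, 0.0, 100,
-14.2, -40.9, 31.6, 0.0, 100,
-14.2, -40.9, 31.6, 0.0, 100,
-14.2, -40.9, 31.6, 0.0, 100,
-14.2, -40.9, 31.6, 0.0, 100,
-14.2, -40.9, 31.6, 0.0, 100,
--
2.1, -22.8, 41.7, -7.2, 100,
2.1, -27.8, 38.5, -7.2, 100,
2.0, -32.4, 34.8, -7.2, 100,
2.0, -36.5, 30.4, -7.2, 100,
2.0, -40.1, 25.6, -7.2, 100,
--
10.0, -39.7, 30.5, -9.0, 100,
10.0, -44.0, 23.9, -9.0, 100,
10.0, -47.2, 16.7, -9.0, 100,
10.0, -49.2, 9.1, -9.0, 100,
10.0, -50.0, 1.3, -9.0, 100,
10.0, -49.6, -6.5, -9.0, 100,
--
25.0, -25.7, -6.4, -0.0, 100,
25.0, -25.7, -6.4, -0.0, 100,
--
```

arm_command --commands '[-14,-41,32,0,100,-14,-41,32,0,100,-14,-41,32,0,100,-14,-41,32,0,100,-14,-41,32,0,100]'

```text
clock: 0.72
tool_pos: [0.3252, -0.4452, 0.2929]
orientation: [19.0, 89.4, 122.7]
force: [0.2, -1.0, -0.4]
opening: 0.0873
```

arm_command --commands '[-14,-41,32,0,100,-14,-41,32,0,100,-14,-41,32,0,100,2,-23,42,-7,100,2,-28,38,-7,100]'

```text
clock: 1.35
tool_pos: [0.4513, -0.2234, 0.3332]
orientation: [2.6, 89.4, 120.6]
force: [1.2, -0.2, 0.3]
opening: 0.0877
```

```bash
python3 - <<'E'
from h import *
plan((480,-100,330,140,100),(493,200,270,194,100),(493,253,220,194,100))
E
```

```text
at [ 451.3 -223.4  333.2] head 118.0 tilt [-1.     0.     0.011] F [ 1.2 -0.2  0.3] open 87.7 t 1.35 j [ -4.   1. -10.  -1. -79. -58.]
1.4, -27.8, 31.8, -7.3, 100,
1.3, -31.6, 28.0, -7.3, 100,
1.3, -34.9, 23.7, -7.3, 100,
--
10.3, -39.7, 30.4, -9.0, 100,
10.2, -44.0, 23.8, -9.0, 100,
10.2, -47.2, 16.6, -9.0, 100,
10.1, -49.2, 9.0, -9.0, 100,
10.0, -50.0, 1.2, -9.0, 100,
9.9, -49.6, -6.6, -9.0, 100,
--
24.9, -25.7, -6.7, -0.0, 100,
24.9, -25.7, -6.7, -0.0, 100,
--
```

arm_command --commands '[1,-28,32,-7,100,1,-32,28,-7,100,1,-35,24,-7,100,10,-40,30,-9,100,10,-44,24,-9,100]'

```text
clock: 1.98
tool_pos: [0.4853, 0.0086, 0.3109]
orientation: [-36.9, 89.3, 121.5]
force: [1.1, -0.1, 0.1]
opening: 0.0875
```

arm_command --commands '[10,-47,17,-9,100,10,-49,9,-9,100,10,-50,1,-9,100,10,-50,-6,-9,100,20,-15,0,0,100]'

```text
clock: 2.6
tool_pos: [0.4847, 0.2332, 0.2509]
orientation: [-74.8, 89.3, 121.0]
force: [-0.3, -0.9, -1.0]
opening: 0.0876
```

```bash
python3 - <<'E'
from h import *
s=snap('wrist','w1.png');save(s,'w1.pkl')
M=np.linalg.inv(s['world_to_cam']);print(s['fov_y'],M[:3,3],M[:3,2],s['cx'],s['cy'])
plan((493,253,220,194,100))
for n,p in dict(plate=(.493,.253,.09),blk=(.531,-.003,.035),bot=(.66,.098,.2)).items(): print(n,proj(s,p))
cv2.imwrite('pics/w1b.png',cv2.resize(s['frame'],(800,500)))
E
```

```text
65.63080025406751 [0.50799262 0.15350601 0.40793098] [ 0.08549158 -0.29269382  0.95237677] 322.43106861565855 194.10521984223996
at [482.9 232.8 247.5] head -164.3 tilt [-1.    -0.011  0.008] F [-1.1  0.5 -3.1] open 88.1 t 2.65 j [ 46.   7. -14.  -1. -69. -30.]
27.6, -16.4, -15.4, 1.7, 100,
--
plate [309.84817635 192.34478944]
blk [342.55746889 -71.33741112]
bot [ 80.91645888 -88.53832296]
```

View pics/w1b.png

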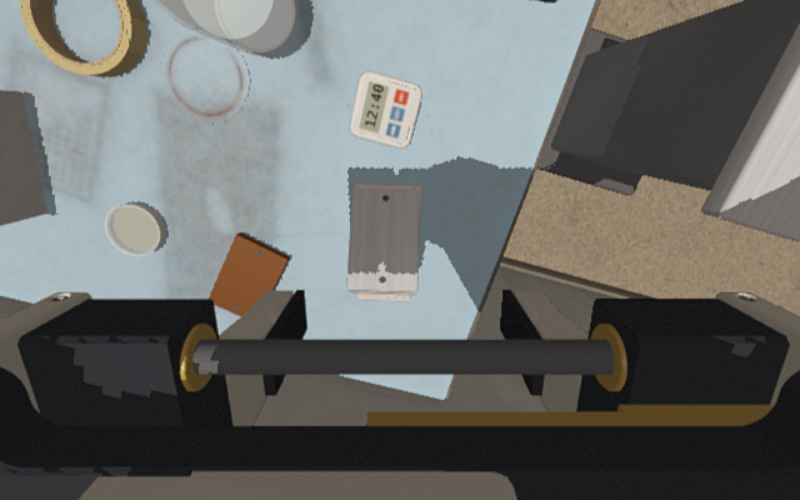

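```bash
cat > fit.py <<'E'
from h import *
from scipy.optimize import least_squares
s=load('scene0.pkl');t=load('top0.pkl');w=load('w1.pkl')
S=lambda u,v:(s,225+(u+.5)/4-.5,140+(v+.5)/4-.5)
T=lambda u,v:(t,230+(u+.5)/4-.5,115+(v+.5)/4-.5)
W=lambda u,v:(w,(u+.5)/1.25-.5,(v+.5)/1.25-.5)
# plate frame corners: +x uphill(left), +y = -worldx-ish (near)
C={'FR':(-.045,-.03),'NR':(-.045,.03),'FL':(.045,-.03),'NL':(.045,.03)}
O={'FR':(S(207,400),T(213,370),W(354,184)),'NR':(S(279,466),T(245,472),W(421,186)),'FL':(S(90,468),T(55,397),W(347,292)),'NL':(S(163,545),T(76,520),W(417,292))}
def f(q,full=False):
    Rm=R.from_euler('z',q[3],degrees=True).as_matrix()@R.from_euler('y',-q[4],degrees=True).as_matrix()
    r=[];k=(1,1,1)
    for n,c in C.items():
        P=q[:3]+Rm@np.array([*c,0])
        for j,(c_,u,v) in enumerate(O[n]): r+=list((proj(c_,P)-(u,v)))
    return np.append(r,(q[4]-30)*1.)
q=least_squares(f,[.493,.253,.09,104,30],loss='soft_l1',x_scale=[.01,.01,.01,1,1]).x
print(q,f(q)[:-1].reshape(4,3,2).round(1).tolist())
E
python3 fit.py
```

```text
[4.95183814e-01 2.52300602e-01 8.79112585e-02 1.03752357e+02
 2.87636698e+01] [[[-1.2, -0.9], [1.1, -0.9], [-0.4, 2.8]], [[-0.2, 0.8], [-0.2, 1.0], [0.1, 3.2]], [[-1.1, -0.5], [0.9, -0.2], [0.3, -1.9]], [[0.3, -0.1], [2.3, -2.3], [1.4, -0.0]]]
```

```bash
python3 - <<'E'
from h import *
plan((494,256,135,193.75,100),(494,256,100,193.75,100))
E
```

```text
at [482.9 232.8 247.5] head -164.3 tilt [-1.    -0.011  0.008] F [-1.1  0.5 -3.1] open 88.1 t 2.65 j [ 46.   7. -14.  -1. -69. -30.]
56.3, -9.0, -8.9, 1.0, 100,
56.3, -9.2, -8.8, 1.0, 100,
--
35.0, 0.4, -0.3, -0.0, 100,
--
```

arm_command --commands '[56,-9,-9,1,100,56,-9,-9,1,100,15,0,0,0,100,0,0,0,0,100]'

```text
clock: 3.15
tool_pos: [0.4945, 0.2568, 0.1183]
orientation: [-53.3, 89.3, 140.5]
force: [0.2, 0.4, 0.0]
opening: 0.0878
```

```bash
python3 - <<'E'
from h import *
s=snap('wrist','w2.png');save(s,'w2.pkl')
cv2.imwrite('pics/w2b.png',cv2.resize(s['frame'],(800,500)))
plan((494,256,81,193.75,100))
q=np.array([.4952,.2523,.0879]);Rm=R.from_euler('z',103.75,degrees=True).as_matrix()@R.from_euler('y',-30,degrees=True).as_matrix()
for c in((-.045,-.03),(-.045,.03),(.045,-.03),(.045,.03)): print((proj(s,q+Rm@np.array([*c,0]))*1.25).round(1))
E
```

```text
at [494.8 257.1 119. ] head -166.2 tilt [-1.    -0.011  0.006] F [-0.5  0.1 -0.6] open 87.5 t 3.2 j [ 47.  15. -22.  -1. -53. -33.]
38.0, 1.2, 0.8, 0.0, 100,
--
[348.9 194.4]
[458.6 194.4]
[343.9 366.5]
[464.5 366.2]
```

View pics/w2b.png

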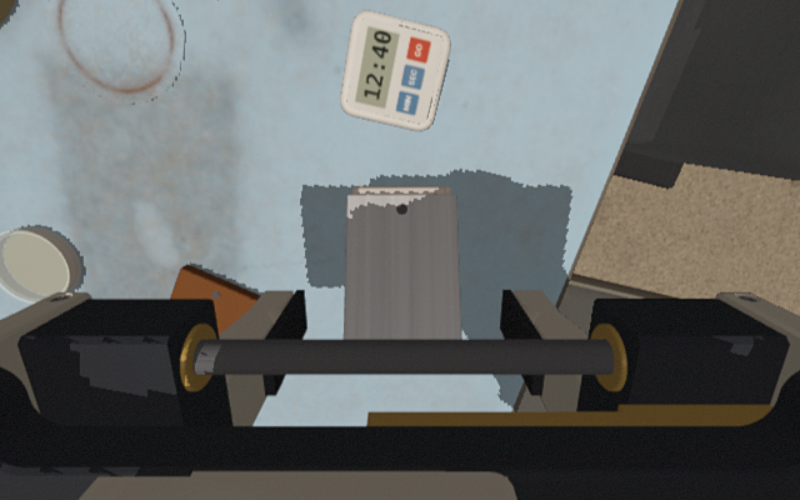

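The plate's lower corners, at about (347,195) and (457,194), match the fit to about 2 px. I'll descend and grip.

arm_command --commands '[25,1,1,0,100,13,0,0,0,100,0,0,0,0,100]'

```text
clock: 3.58
tool_pos: [0.4969, 0.2578, 0.0865]
orientation: [-98.7, 89.1, 95.1]
force: [-0.5, 0.3, 0.2]
opening: 0.0877
```

```bash
python3 - <<'E'
from h import *
plan((494,256,81,193.75,100))
E
```

```text
at [496.9 257.8  86.5] head -166.2 tilt [-1.    -0.015 -0.002] F [-0.5  0.3  0.2] open 87.7 t 3.575 j [ 47.  17. -24.  -1. -48. -33.]
5.5, 1.2, 3.2, 0.0, 100,
--
```

arm_command --commands '[5,1,3,0,100,0,0,0,0,100,1,0,0,0,0,0,0,0,0,0,0,0,0,0,0]'

```text
clock: 4.2
tool_pos: [0.4954, 0.2572, 0.0832]
orientation: [-110.6, 89.0, 83.2]
force: [0.3, 1.0, -0.4]
opening: 0.0634
```

arm_command --commands '[0,0,0,0,0,0,0,0,0,0]'

```text
clock: 4.45
tool_pos: [0.4953, 0.2572, 0.0832]
orientation: [-110.3, 89.0, 83.5]
force: [-0.3, 0.2, 0.9]
opening: 0.0593
```

arm_command --commands '[-10,0,0,0,0,-25,0,0,0,0,-40,0,0,0,0,-40,0,0,0,0,0,0,0,0,0]'

```text
clock: 5.08
tool_pos: [0.4944, 0.2543, 0.2025]
orientation: [-104.1, 89.1, 89.7]
force: [-0.1, -0.0, -2.6]
opening: 0.0594
```

```bash
python3 - <<'E'
from h import *
a=snap('scene','s2.png');b=snap('wrist');save(a,'s2.pkl')
i=cv2.resize(a['frame'][180:300,220:380],(800,600))
cv2.imwrite('pics/s2b.png',i)
cv2.imwrite('pics/w3.png',b['frame'])
plan((531,-3,200,99,0))
E
```

```text
at [492.7 253.3 199. ] head -166.2 tilt [-1.    -0.014  0.001] F [ 0.2 -0.1 -2.7] open 59.6 t 5.175 j [ 47.  10. -17.  -1. -63. -33.]
-0.4, 25.8, 2.4, 9.5, 0,
-0.5, 25.8, -1.9, 9.5, 0,
-0.5, 25.2, -6.1, 9.5, 0,
-0.4, 23.8, -10.2, 9.5, 0,
-0.4, 21.8, -14.0, 9.5, 0,
-0.4, 19.2, -17.4, 9.5, 0,
-0.3, 16.1, -20.3, 9.5, 0,
-0.3, 12.5, -22.7, 9.5, 0,
-0.2, 8.6, -24.4, 9.5, 0,
-0.2, 4.5, -25.5, 9.5, 0,
--
```

View pics/s2b.png

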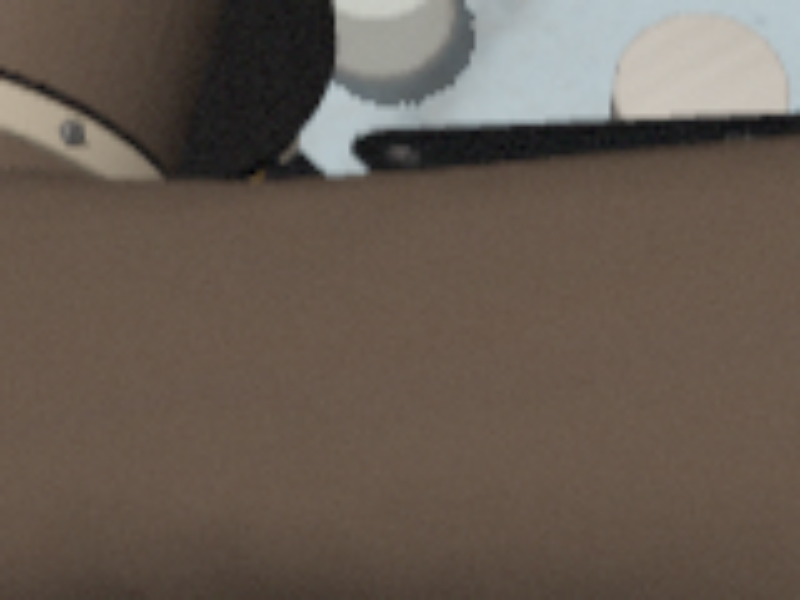

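arm_command --commands '[0,26,2,9.5,0,0,26,-2,9.5,0,0,25,-6,9.5,0,0,24,-10,9.5,0,0,22,-14,9.5,0]'

```text
clock: 5.8
tool_pos: [0.5067, 0.1203, 0.19]
orientation: [13.8, 89.0, 158.8]
force: [-0.3, 0.2, -3.1]
opening: 0.0597
```

arm_command --commands '[0,19,-17,9.5,0,0,16,-20,9.5,0,0,12,-23,9.5,0,0,8,-24,9.5,0,0,0,0,0,0]'

```text
clock: 6.42
tool_pos: [0.5143, 0.0125, 0.1815]
orientation: [71.1, 88.3, 176.5]
force: [-0.2, 0.2, -2.0]
opening: 0.0597
```

```bash
python3 - <<'E'
from h import *
s=snap('wrist');save(s,'w4.pkl');cv2.imwrite('pics/w4.png',cv2.resize(s['frame'],(800,500)))
plan((534.5,-2.5,110,99.3,0),(534.5,-2.5,72,99.3,0))
for n,p in dict(blk=(.531,-.003,.035),tip=(.468,-.013,.05),bot=(.66,.098,.2)).items(): print(n,proj(s,p)*1.25)
E
```

```text
at [514.3  13.2 181.5] head 105.5 tilt [-1.     0.029  0.01 ] F [-0.1 -0.2 -2.7] open 59.3 t 6.475 j [ 23.   9. -21.  -1. -62. -97.]
35.4, -8.7, -10.6, 3.1, 0,
35.4, -9.2, -10.2, 3.1, 0,
--
38.0, -1.1, -0.4, -0.0, 0,
--
blk [379.34230876 244.7809564 ]
tip [386.55172087 167.98156034]
bot [490.23723554 612.47538323]
```

View pics/w4.png

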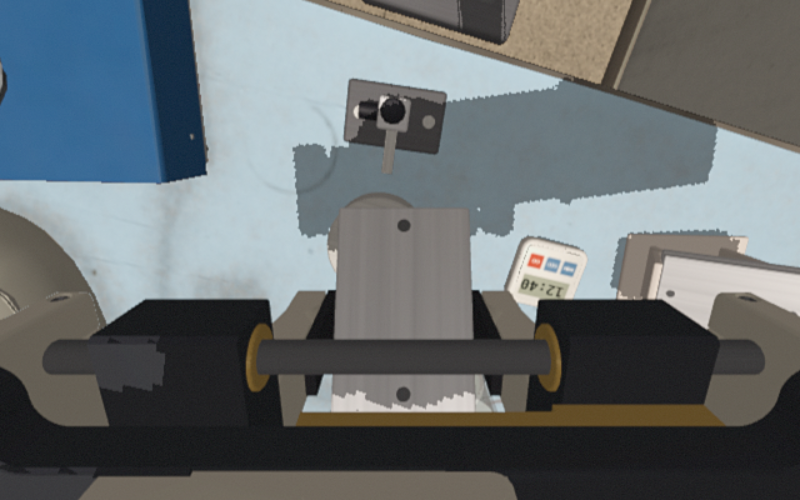

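arm_command --commands '[35,-9,-11,3,0,35,-9,-10,3,0,15,-1,0,0,0,0,0,0,0,0]'

```text
clock: 6.98
tool_pos: [0.5351, -0.0006, 0.0924]
orientation: [76.9, 88.2, 176.9]
force: [0.4, -1.0, -1.2]
opening: 0.0593
```

```bash
python3 - <<'E'
from h import *
plan((534.5,-2.5,72,99.3,0))
E
```

```text
at [535.1  -0.6  92.4] head 99.9 tilt [-0.999  0.031  0.007] F [ 0.4 -1.  -1.2] open 59.3 t 6.975 j [  20.   16.  -25.   -1.  -51. -100.]
20.4, 0.2, -1.9, 0.6, 0,
--
```

arm_command --commands '[20,0,-2,0.6,0,0,0,0,0,0,6,0,0,0,0,4,0,0,0,0]'

```text
clock: 7.48
tool_pos: [0.5369, -0.0003, 0.0664]
orientation: [73.4, 88.5, 173.1]
force: [-0.2, -0.4, -1.7]
opening: 0.0599
```

arm_command --commands '[5,0,0,0,0,5,0,0,0,0]'

```text
clock: 7.72
tool_pos: [0.5396, 0.0006, 0.0582]
orientation: [68.1, 88.9, 168.0]
force: [3.8, 1.4, 8.5]
opening: 0.0594
```

arm_command --commands '[5,2,-1,0,0,5,2,-1,0,0,5,1,0,0,0]'

```text
clock: 8.1
tool_pos: [0.5446, 0.0014, 0.0481]
orientation: [-8.8, 89.5, 91.3]
force: [1.4, -0.3, 6.0]
opening: 0.0596
```

arm_command --commands '[4,1,0,0,0,4,1,0,0,0,0,0,0,0,0]'

```text
clock: 8.48
tool_pos: [0.5465, 0.0019, 0.0424]
orientation: [-45.8, 89.3, 54.3]
force: [-0.4, 0.8, 2.4]
opening: 0.0594
```

```bash
python3 - <<'E'
from h import *
s=snap('wrist');save(s,'w5.pkl');cv2.imwrite('pics/w5.png',cv2.resize(s['frame'][100:340,140:500],(800,533)))
t=snap('top','t5.png')
plan((534.5,-2.5,42,99.3,0))
E
```

```text
at [546.5   1.9  42.4] head 100.1 tilt [-1.    -0.009  0.008] F [0.7 0.4 1.9] open 59.6 t 8.575 j [  20.   19.  -29.   -1.  -41. -100.]
0.3, 12.6, -2.3, 0.8, 0,
--
```

View pics/w5.png

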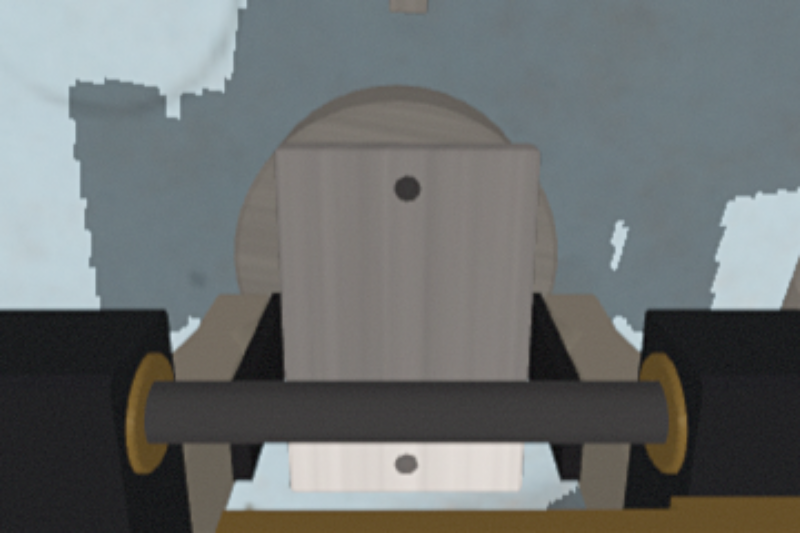

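```bash
cat > fit2.py <<'E'
from h import *
from scipy.optimize import least_squares
def fitp(w,px,q0,W):
    # corners order: near-left img, near-right, far-left, far-right ; plate x axis = away from gauge
    C=[(-.045,-.03),(-.045,.03),(.045,-.03),(.045,.03)]
    def f(q):
        Rm=R.from_euler('z',q[3],degrees=True).as_matrix()@R.from_euler('y',-q[4],degrees=True).as_matrix()
        r=[]
        for c,p in zip(C,px): r+=list(proj(w,q[:3]+Rm@np.array([*c,0]))-W(*p))
        return np.array(r)
    q=least_squares(f,q0,x_scale=[.01,.01,.01,1,1]).x
    return q,f(q)
if __name__=='__main__':
    w=load('w5.pkl');k=800/360
    W=lambda u,v:np.array([140+(u+.5)/k-.5,100+(v+.5)/k-.5])
    q,r=fitp(w,[(277,147),(540,147),(290,490),(522,490)],[.54,0,.05,9,0],W);print(q,r.round(1))
    for p in((236,250),(556,250)): print(atz(w,*W(*p),.035))
    l=atz(w,*W(236,250),.035);rr=atz(w,*W(556,250),.035);f_=atz(w,*W(397,100),.035);print('front',f_, 'mid',(l+rr)/2, np.linalg.norm(l-rr))
    print('proj blk edge',[((proj(w,np.array([.531+.042*np.cos(a),-.003+.042*np.sin(a),.035]))-(140,100))*k).round(0) for a in np.radians([90,135,189,235,270])])
E
python3 fit2.py
```

```text
[5.44822964e-01 6.19929384e-04 4.84227448e-02 9.85001513e+00
 3.42384844e+00] [-0.1 -0.3 -0.   0.2  0.4  0.1 -0.2  0. ]
[ 0.5369854 -0.045083   0.035    ]
[0.52276557 0.03545003 0.035     ]
front [ 0.49213093 -0.01127338  0.035     ] mid [ 0.52987548 -0.00481648  0.035     ] 0.08177880787533733
proj blk edge [array([561., 281.]), array([542., 163.]), array([405.,  90.]), array([280., 140.]), array([238., 228.])]
```

arm_command --commands '[-6,0,0,0,0,0,14,-2,0.8,0,0,0,0,0,0,0,0,0,0,0]'

```text
clock: 9.07
tool_pos: [0.5296, -0.0035, 0.0474]
orientation: [-27.5, 89.4, 71.7]
force: [0.3, 0.9, -1.9]
opening: 0.0591
```

```bash
python3 - <<'E'
from h import *
plan((533.2,-2.5,44,99.3,0))
E
```

```text
at [529.6  -3.5  47.4] head 99.2 tilt [-1.    -0.005  0.009] F [ 0.3  0.9 -1.9] open 59.1 t 9.075 j [  21.   18.  -30.   -1.  -42. -101.]
3.4, -3.7, 0.4, -0.1, 0,
--
```

arm_command --commands '[0,-3,1,0,0,0,0,0,0,0,4,0,0,0,0,4,0,0,0,0,0,0,0,0,0]'

```text
clock: 9.7
tool_pos: [0.5337, -0.0016, 0.0407]
orientation: [-36.3, 89.4, 63.0]
force: [-0.6, -0.8, -1.0]
opening: 0.0598
```

```bash
python3 - <<'E'
from h import *
plan((533,-2.5,41,99.3,0))
E
```

```text
at [533.7  -1.6  40.7] head 99.3 tilt [-1.    -0.006  0.008] F [-0.6 -0.8 -1. ] open 59.8 t 9.7 j [  21.   19.  -30.   -1.  -41. -101.]
-0.3, 0.8, -0.8, -0.0, 0,
--
```

arm_command --commands '[2,0,-1,0,0,2,0,0,0,0,0,0,0,0,0]'

```text
clock: 10.07
tool_pos: [0.5338, -0.0016, 0.041]
orientation: [-40.7, 89.4, 58.7]
force: [-0.6, 0.5, -2.5]
opening: 0.0598
```

```bash
python3 - <<'E'
from h import *
plan((533,-2.5,41,99.3,0))
s=snap('wrist');save(s,'w6.pkl');cv2.imwrite('pics/w6.png',cv2.resize(s['frame'][100:340,140:500],(800,533)))
E
```

```text
at [533.8  -1.6  41. ] head 99.4 tilt [-1.    -0.007  0.009] F [-0.6  0.5 -2.5] open 59.8 t 10.075 j [  21.   19.  -30.   -1.  -41. -101.]
-0.1, 1.0, -0.8, 0.1, 0,
--
```

arm_command --commands '[5,0,0,0,0,5,0,0,0,0]'

```text
clock: 10.38
tool_pos: [0.5361, -0.0012, 0.037]
orientation: [-58.5, 89.2, 41.1]
force: [-15.9, 2.4, 45.4]
opening: 0.0595
```

arm_command --commands '[-4,0,0,0,0,0,0,0,0,0]'

```text
clock: 10.62
tool_pos: [0.5364, -0.001, 0.0413]
orientation: [-60.0, 89.1, 39.6]
force: [-0.2, 0.2, -2.1]
opening: 0.0597
```

```bash
python3 - <<'E'
from h import *
plan((533,-2.5,41,99.3,0))
E
```

```text
at [536.4  -1.   41.3] head 99.6 tilt [-1.    -0.013  0.008] F [-0.2  0.2 -2.1] open 59.7 t 10.625 j [  21.   19.  -30.   -0.  -40. -101.]
0.2, 3.6, -0.9, 0.3, 0,
--
```

arm_command --commands '[0,4,-1,0,0,0,0,0,0,0,4,1,0,0,0,0,0,0,0,0]'

```text
clock: 11.12
tool_pos: [0.5315, -0.0031, 0.0368]
orientation: [-60.4, 89.2, 39.2]
force: [-0.5, -0.9, -1.2]
opening: 0.0595
```

```bash
python3 - <<'E'
from h import *
plan((533,-2.5,38,99.3,0))
E
```

```text
at [531.5  -3.1  36.8] head 99.6 tilt [-1.    -0.012  0.007] F [-0.5 -0.9 -1.2] open 59.5 t 11.125 j [  21.   19.  -31.   -0.  -40. -101.]
-1.2, -1.6, 0.3, 0.3, 0,
--
```

arm_command --commands '[0,0,0,0,30,0,0,0,0,100,0,0,0,0,100,-10,0,0,0,100,-50,0,0,0,100]'

```text
clock: 11.75
tool_pos: [0.5286, -0.0043, 0.0946]
orientation: [-38.2, 89.6, 61.4]
force: [1.1, 0.1, 0.0]
opening: 0.0871
```

arm_command --commands '[-55,0,0,0,100,-60,30,0,0,100,-10,50,0,0,100,0,40,0,0,100,0,0,0,0,100]'

```text
clock: 12.38
tool_pos: [0.4116, -0.0252, 0.2243]
orientation: [-66.6, 89.0, 33.0]
force: [-0.0, -0.2, -0.1]
opening: 0.0878
```

```bash
python3 - <<'E'
from h import *
plan((533,-2.5,38,99.3,0))
s=snap('wrist');save(s,'w7.pkl')
p=proj(s,(.531,-.003,.05));print(p)
s2=snap('scene','s7.png');save(s2,'s7.pkl');t=snap('top','t7.png');save(t,'t7.pkl')
x0,y0=int(min(max(p[0]-100,0),440)),int(min(max(p[1]-85,0),400-150));print(x0,y0)
a=cv2.resize(s['frame'][y0:y0+150,x0:x0+200],(800,600));cv2.imwrite('pics/w7.png',a)
E
```

```text
at [411.6 -25.2 224.3] head 99.6 tilt [-1.    -0.016  0.007] F [-0.  -0.2 -0.1] open 87.8 t 12.375 j [  24.   -6.  -31.   -0.  -64. -104.]
47.1, -30.1, 0.2, 0.1, 0,
47.1, -30.1, 0.3, 0.1, 0,
47.1, -30.1, 0.3, 0.1, 0,
47.1, -30.1, 0.3, 0.1, 0,
--
[324.03706044 268.53288564]
224 183
```

View pics/w7.png

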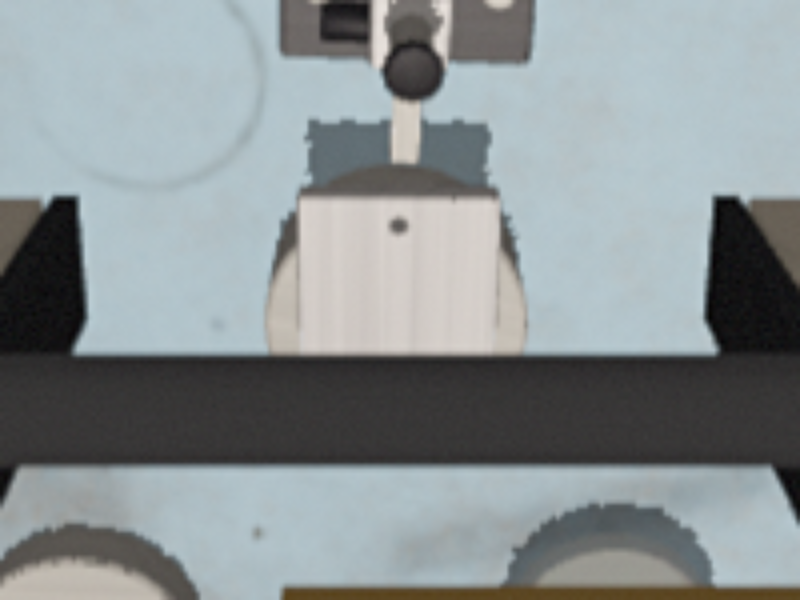

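```bash
python3 - <<'E'
from h import *
w=load('w7.pkl')
W=lambda u,v:(w,224+(u+.5)/4-.5,183+(v+.5)/4-.5)
a=atz(*W(299,193),.05);b=atz(*W(498,193),.05);d=(b-a)/np.linalg.norm(b-a);n=np.array([d[1],-d[0],0]);n*=np.sign(n[0])
print(a,b,np.linalg.norm(b-a),'plate c',(a+b)/2+.045*n,'head',np.degrees(np.arctan2(n[1],n[0])))
l=atz(*W(266,312),.035);r=atz(*W(527,312),.035);print('block lr',l,r,np.linalg.norm(l-r))
f=atz(*W(403,165),.035);print('front top edge z35',f,'+42',f+.042*n,'; tip',atz(*W(405,165),.05))
t=load('t7.pkl')
for p in (.531,-.003,.05),(.66,.098,.2): print(proj(t,p),proj(load('s7.pkl'),p))
# block from the initial top view: fit circle at z=.035
t0=load('top0.pkl');T=lambda u,v:(t0,230+(u+.5)/4-.5,115+(v+.5)/4-.5)
P=np.array([atz(*T(*p),.035) for p in((556,371),(708,371),(632,295),(632,447))]);print(P.mean(0))
E
```

```text
[ 0.48646359 -0.04104845  0.05      ] [0.47689218 0.01626711 0.05      ] 0.05810925664606627 plate c [ 0.52606325 -0.00497854  0.05      ] head 9.480624195790815
block lr [ 0.5358386  -0.04538227  0.035     ] [0.52233964 0.03584955 0.035     ] 0.08234579735194224
front top edge z35 [ 0.47912674 -0.01132127  0.035     ] +42 [ 0.52055308 -0.00440327  0.035     ] ; tip [ 0.47261924 -0.01204621  0.05      ]
[388.56539753 207.06810485] [359.71401818 195.56261556]
[341.98412646 131.33401553] [291.97147148 139.33467606]
[ 0.53191889 -0.00267066  0.035     ]
```

```bash
python3 - <<'E'
from h import *
from scipy.optimize import least_squares
w=load('w7.pkl')
W=lambda u,v:(w,224+(u+.5)/4-.5,183+(v+.5)/4-.5)
f=atz(*W(403,165),0);print('front base',f,f+.042*np.array([.986,.165,0]), 'cam',ray(w,0,0)[0])
a=np.linspace(0,2*np.pi,720)
def ext(c): # projected silhouettes
    P=np.array([proj(w,(c[0]+.042*np.cos(t),c[1]+.042*np.sin(t),z)) for z in(0,.035) for t in a])
    P=(P-(224,183)+.5)*4-.5
    top=P[720:];return np.array([top[:,0].min()-266,top[:,0].max()-527,P[:720,1].min()-165])
q=least_squares(ext,[.531,-.003],diff_step=1e-3);print(q.x,q.fun)
E
python3 - <<'E'
import cv2
E
python3 - <<'E'
from h import *
a=cv2.imread('pics/t7.png')[170:250,340:450]
b=cv2.imread('pics/s7.png')[160:240,310:420]
cv2.imwrite('pics/ts7.png',np.hstack([cv2.resize(x,(400,290),interpolation=cv2.INTER_CUBIC) for x in(a,b)]))
E
```

```text
front base [ 0.49408792 -0.00829582  0.        ] [ 0.53549992 -0.00136582  0.        ] cam [ 0.33120122 -0.04123477  0.38105525]
[ 0.53594042 -0.00360207] [-1.96333138  1.96881688  0.14884215]
```

View pics/ts7.png

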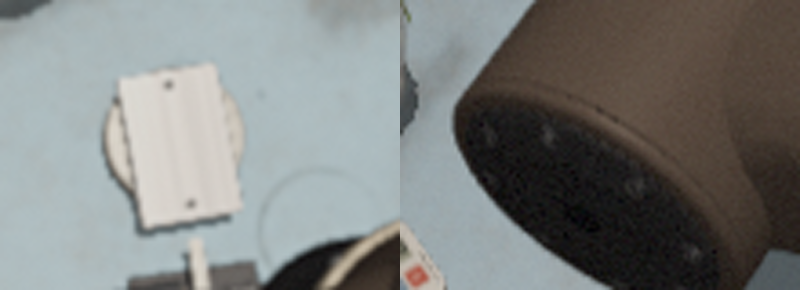

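The left panel (top view) shows the plate flat. Its corners are (119,78), (216,65), (242,213) and (142,228), and the block rim spans x = 104–244. The plate sits about 6.5 mm too far towards the gauge, and the wrist view agrees. I'll regrip it and shift it.

```bash
python3 - <<'E'
from h import *
plan((525,-5,190,99.5,100),(525,-5,60,99.5,100))
E
```

```text
at [414.1 -24.6 223.6] head 99.6 tilt [-1.    -0.014  0.006] F [ 0.3  0.6 -0.1] open 87.4 t 12.525 j [  24.   -6.  -30.   -0.  -64. -104.]
11.8, -37.4, 0.2, 0.0, 100,
11.8, -37.4, 0.2, 0.0, 100,
11.8, -37.4, 0.2, 0.0, 100,
--
43.3, 0.6, -0.3, -0.0, 100,
43.3, 0.6, -0.3, -0.0, 100,
43.3, 0.6, -0.3, -0.0, 100,
--
```

arm_command --commands '[12,-38,0,0,100,12,-38,0,0,100,12,-38,0,0,100,43,0,0,0,100,43,0,0,0,100]'

```text
clock: 13.15
tool_pos: [0.5392, -0.0028, 0.1008]
orientation: [-74.5, 88.9, 25.1]
force: [0.9, 0.4, -1.0]
opening: 0.0878
```

arm_command --commands '[30,0,0,0,100,0,0,0,0,100]'

```text
clock: 13.4
tool_pos: [0.5388, -0.0033, 0.0647]
orientation: [-69.0, 89.4, 30.6]
force: [-0.7, 0.2, 0.1]
opening: 0.0876
```

```bash
python3 - <<'E'
from h import *
plan((525,-5,39,99.5,100))
E
```

```text
at [538.8  -3.3  64.7] head 99.6 tilt [-1.    -0.009  0.004] F [-0.7  0.2  0.1] open 87.6 t 13.4 j [  20.   17.  -29.   -0.  -44. -101.]
25.6, 14.1, 0.6, 0.1, 100,
--
```

arm_command --commands '[0,14,1,0,100,23,1,0,0,100,0,0,0,0,100,0,0,0,0,100]'

```text
clock: 13.9
tool_pos: [0.5255, -0.0042, 0.0459]
orientation: [-75.6, 89.1, 24.0]
force: [-0.1, 0.3, 0.0]
opening: 0.0874
```

```bash
python3 - <<'E'
from h import *
plan((525,-5,39,99.5,100))
E
```

```text
at [525.5  -4.2  45.9] head 99.6 tilt [-1.    -0.015  0.004] F [-0.1  0.3  0. ] open 87.4 t 13.9 j [  21.   17.  -32.   -0.  -40. -101.]
6.8, 0.7, -0.8, 0.1, 100,
--
```

arm_command --commands '[7,1,-1,0,100,0,0,0,0,0,0,0,0,0,0,0,0,0,0,0,0,0,0,0,0]'

```text
clock: 14.52
tool_pos: [0.5259, -0.005, 0.0408]
orientation: [-76.9, 88.9, 22.7]
force: [-0.3, 0.2, -0.0]
opening: 0.0596
```

arm_command --commands '[0,0,0,0,0,0,0,0,0,0]'

```text
clock: 14.78
tool_pos: [0.5259, -0.0049, 0.0408]
orientation: [-76.9, 88.9, 22.7]
force: [-0.2, 0.2, 0.1]
opening: 0.0596
```

arm_command --commands '[-6,0,0,0,0,0,0,0,0,0,0,-7,1,0,0,0,0,0,0,0]'

```text
clock: 15.28
tool_pos: [0.5326, -0.0028, 0.047]
orientation: [-76.3, 89.0, 23.3]
force: [0.7, 0.1, -1.9]
opening: 0.0597
```

```bash
python3 - <<'E'
from h import *
plan((532.4,-3.1,41,99.5,0))
E
```

```text
at [532.6  -2.8  47. ] head 99.6 tilt [-1.    -0.017  0.004] F [ 0.7  0.1 -1.9] open 59.7 t 15.275 j [  21.   18.  -31.   -0.  -41. -101.]
6.0, 0.4, -0.3, 0.1, 0,
--
```

arm_command --commands '[6,1,0,0,0,0,0,0,0,0,0,0,0,0,0]'

```text
clock: 15.65
tool_pos: [0.5319, -0.0028, 0.0407]
orientation: [-76.8, 88.9, 22.9]
force: [-1.4, -0.3, 2.9]
opening: 0.0598
```

```bash
python3 - <<'E'
from h import *
plan((532.4,-3.1,40.8,99.5,0))
E
```

```text
at [531.9  -2.8  40.7] head 99.6 tilt [-1.    -0.018  0.004] F [-1.4 -0.3  2.9] open 59.8 t 15.65 j [  21.   18.  -31.   -0.  -40. -101.]
-0.1, -0.4, -0.4, 0.1, 0,
--
```

arm_command --commands '[0,0,0,0,30,0,0,0,0,100,0,0,0,0,100,0,0,0,0,100,-15,0,0,0,100]'

```text
clock: 16.27
tool_pos: [0.5308, -0.0033, 0.055]
orientation: [-75.9, 89.1, 23.7]
force: [0.5, -0.9, -0.4]
opening: 0.087
```

arm_command --commands '[-60,0,0,0,100,-60,0,0,0,100,-60,20,0,0,100,-50,40,0,0,100,0,45,0,0,100]'

```text
clock: 16.9
tool_pos: [0.4267, -0.0225, 0.2902]
orientation: [-81.9, 88.9, 17.7]
force: [-1.0, 0.1, 0.0]
opening: 0.0876
```

```bash
python3 - <<'E'
from h import *
plan((560,50,300,99.5,100))
t=snap('top','t8.png');save(t,'t8.pkl');w=snap('wrist','w8.png');save(w,'w8.pkl');s=snap('scene','s8.png');save(s,'s8.pkl')
for n,c in dict(t=t,w=w,s=s).items(): print(n,'blk',proj(c,(.5315,-.0032,.05)).round(1),'stop',proj(c,(.6605,.0979,.2)).round(1))
# stopper blobs
for n,c in dict(t=t,w=w,s=s).items():
    p=proj(c,(.6605,.0979,.2));g=c['frame'].max(2)
    u,v=p.astype(int)
    if 20<u<620 and 20<v<380:
        m=(g<70).astype(np.uint8);k,l,st,ce=cv2.connectedComponentsWithStats(m)
        for i in range(1,k):
            if st[i,4]>60 and np.linalg.norm(ce[i]-p)<25: print(n,st[i],ce[i])
E
```

```text
at [426.7 -22.5 290.2] head 99.6 tilt [-1.    -0.019  0.003] F [-1.   0.1  0. ] open 87.6 t 16.9 j [  24.   -7.  -23.    0.  -73. -104.]
-2.3, -47.9, 16.4, 0.0, 100,
-2.3, -47.9, 16.4, 0.0, 100,
-2.3, -47.9, 16.5, 0.0, 100,
--
t blk [388.7 206.8] stop [342.  131.1]
w blk [323.9 238.1] stop [396.4 418.6]
s blk [359.7 195.4] stop [291.9 139.1]
t [332 128  19  14 123] [342.46341463 135.99186992]
s [284 133  18  18 233] [292.79399142 141.45922747]
```

```bash
cat > edge.py <<'E'
from h import *
from scipy.optimize import minimize
def fit(c,q0,vis=None):
    g=cv2.GaussianBlur(cv2.cvtColor(c['frame'],cv2.COLOR_BGR2GRAY).astype(np.float32),(0,0),1)
    G=np.hypot(cv2.Sobel(g,cv2.CV_32F,1,0),cv2.Sobel(g,cv2.CV_32F,0,1))
    def pts(q):
        C=np.array([(-.045,-.03),(-.045,.03),(.045,.03),(.045,-.03)]);r=np.radians(q[2])
        Rm=np.array([[np.cos(r),-np.sin(r)],[np.sin(r),np.cos(r)]]);C=C@Rm.T+np.array(q[:2])/1000
        return np.array([proj(c,(*(C[i]*(1-a)+C[(i+1)%4]*a),.05)) for i in(vis or range(4)) for a in np.linspace(0,1,30)],np.float32)
    def f(q):
        p=pts(q);return -cv2.remap(G,p[:,:1],p[:,1:],cv2.INTER_LINEAR).mean()
    best=min((minimize(f,[q0[0]+a,q0[1]+b,q0[2]],method='Nelder-Mead',options=dict(initial_simplex=np.array([q0,q0,q0,q0])+np.array([[a,b,0],[a+2,b,0],[a,b+2,0],[a,b,2]]))) for a in(-4,0,4) for b in(-3,0,3)),key=lambda r:r.fun)
    return best.x,best.fun
if __name__=='__main__':
    print('before',fit(load('t7.pkl'),[525,-4,9.5]));print('now',fit(load('t8.pkl'),[531,-3,9.5]))
    w=load('w8.pkl');print('wrist',fit(w,[531,-3,9.5],[0,1,3]))
    # block rim circle in top0 at z=.035
    c=load('top0.pkl');g=cv2.GaussianBlur(cv2.cvtColor(c['frame'],cv2.COLOR_BGR2GRAY).astype(np.float32),(0,0),1);G=np.hypot(cv2.Sobel(g,cv2.CV_32F,1,0),cv2.Sobel(g,cv2.CV_32F,0,1))
    def f(q):
        p=np.array([proj(c,(q[0]/1e3+.042*np.cos(t),q[1]/1e3+.042*np.sin(t),.035)) for t in np.linspace(0,6.283,90)],np.float32);return -cv2.remap(G,p[:,:1],p[:,1:],cv2.INTER_LINEAR).mean()
    print('block',minimize(f,[531,-3],method='Nelder-Mead').x)
E
python3 edge.py; python3 - <<'E'
from h import *
plan((640,95,320,99.5,100))
E
```

```text
before (array([526.3787973 ,  -4.60669636,   8.4049068 ]), np.float64(-109.3257064819336))
now (array([532.55502375,  -3.2648533 ,   9.24772553]), np.float64(-115.38963317871094))
wrist (array([534.28641302,  -4.00574799,   9.29991598]), np.float64(-134.602294921875))
block [534.00626737  -3.95823606]
at [424.5 -22.8 287.7] head 99.7 tilt [-1.    -0.016  0.003] F [-0.   0.3 -0.2] open 87.6 t 17.05 j [  24.   -7.  -23.    0.  -73. -104.]
-5.7, -46.5, 16.0, 0.0, 100,
-5.7, -46.5, 16.1, 0.0, 100,
-5.7, -46.5, 16.1, 0.0, 100,
-5.7, -46.5, 16.1, 0.0, 100,
-5.7, -46.5, 16.1, 0.0, 100,
--
```

The plate now measures (532.6, -3.3) and the block (534, -4) in the same camera, so it is centred to about 1.5 mm. Next is the bottle.

arm_command --commands '[-6,-46,16,0,100,-6,-46,16,0,100,-6,-46,16,0,100,-6,-46,16,0,100,-6,-30,12,0,100]'

```text
clock: 17.68
tool_pos: [0.6278, 0.0898, 0.3256]
orientation: [-80.2, 88.9, 19.4]
force: [-0.3, 0.7, -0.6]
opening: 0.0873
```

```bash
python3 - <<'E'
from h import *
plan((640,95,320,99.5,100))
w=snap('wrist','w9.png');save(w,'w9.pkl')
p=proj(w,(.6605,.0979,.201));print(p)
cv2.imwrite('pics/w9b.png',cv2.resize(w['frame'],(800,500)))
E
```

```text
at [627.8  89.8 325.6] head 99.6 tilt [-1.    -0.019  0.003] F [-0.3  0.7 -0.6] open 87.3 t 17.675 j [  26.   13.    3.    0.  -79. -106.]
5.9, -12.8, 3.1, 0.1, 100,
--
[325.89773062 216.78044109]
```

View pics/w9b.png

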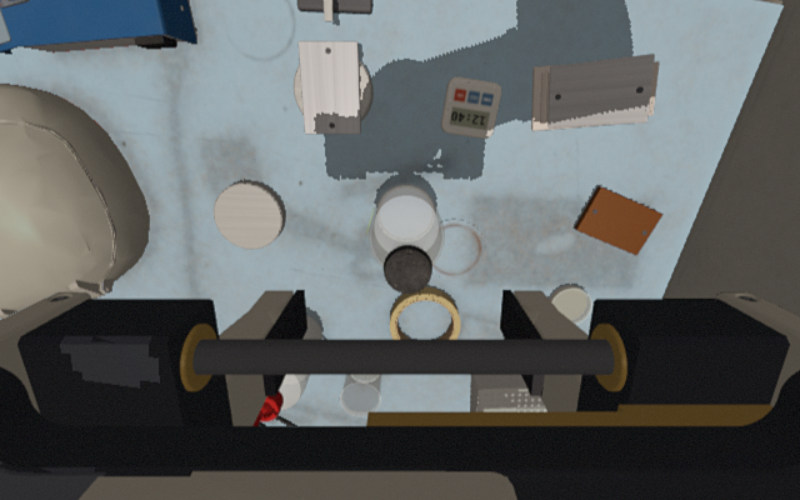

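The stopper is at (408,268), matching the predicted (407,271). The plate sits squarely on its block at (330,87), the remaining two plates are in the rack at (597,92), and the timer is at (472,105).

```bash
python3 - <<'E'
from edge import *
w=load('w9.pkl')
print(fit(w,[532,-3,9.5]))
print('stop',atz(w,408/1.25,268/1.25,.201),atz(w,408/1.25,264/1.25,.201))
l=[]
for c,zz in((w,.201),(load('top0.pkl'),.201)):
    g=cv2.GaussianBlur(cv2.cvtColor(c['frame'],cv2.COLOR_BGR2GRAY).astype(np.float32),(0,0),1);G=np.hypot(cv2.Sobel(g,cv2.CV_32F,1,0),cv2.Sobel(g,cv2.CV_32F,0,1))
    def f(q):
        p=np.array([proj(c,(q[0]/1e3+q[2]/1e3*np.cos(t),q[1]/1e3+q[2]/1e3*np.sin(t),zz)) for t in np.linspace(0,6.283,90)],np.float32);return -cv2.remap(G,p[:,:1],p[:,1:],cv2.INTER_LINEAR).mean()
    print('stopper',minimize(f,[660,98,18],method='Nelder-Mead').x)
plan((661,98,260,99.5,100))
E
```

```text
(array([535.17337586,  -4.78230832,   7.5559576 ]), np.float64(-74.7074966430664))
stop [0.65795003 0.09795368 0.201     ] [0.65465223 0.09737832 0.201     ]
stopper [658.63726528  97.58078835  19.609522  ]
stopper [658.35628996  99.41912665  19.33837358]
at [630.4  91.3 325.4] head 99.7 tilt [-1.    -0.02   0.003] F [3.8 1.4 1.7] open 87.3 t 17.725 j [  26.   14.    4.    0.  -79. -106.]
33.0, -15.0, 0.7, 0.1, 100,
33.0, -15.0, 0.7, 0.1, 100,
--
```

```bash
python3 - <<'E'
from h import *
plan((658.5,98.3,250,99.7,100),(658.5,98.3,215,99.7,100))
E
```

```text
at [630.4  91.3 325.4] head 99.7 tilt [-1.    -0.02   0.003] F [3.8 1.4 1.7] open 87.3 t 17.725 j [  26.   14.    4.    0.  -79. -106.]
38.0, -13.7, 1.0, -0.0, 100,
38.0, -13.7, 1.0, -0.0, 100,
--
35.0, 0.7, -0.1, -0.0, 100,
--
```

arm_command --commands '[38,-14,1,0,100,38,-14,1,0,100,0,0,0,0,100,0,0,0,0,100]'

```text
clock: 18.23
tool_pos: [0.6625, 0.0991, 0.2484]
orientation: [-86.9, 88.9, 12.8]
force: [0.7, 0.2, 0.5]
opening: 0.0878
```

```bash
python3 - <<'E'
from h import *
plan((658.5,98.3,215,99.7,100))
E
```

```text
at [662.5  99.1 248.4] head 99.7 tilt [-1.    -0.019  0.001] F [0.7 0.2 0.5] open 87.8 t 18.225 j [  25.   19.    1.    0.  -71. -106.]
33.3, 4.8, -0.2, 0.0, 100,
--
```

arm_command --commands '[33,5,0,0,100,25,0,0,0,100,0,0,0,0,100,0,0,0,0,100]'

```text
clock: 18.73
tool_pos: [0.6611, 0.0988, 0.1981]
orientation: [-85.9, 88.3, 13.8]
force: [0.4, -0.3, -0.1]
opening: 0.0878
```

```bash
python3 - <<'E'
from h import *
plan((658.5,98.3,175,99.7,100))
E
```

```text
at [661.1  98.8 198.1] head 99.7 tilt [-1.    -0.03   0.002] F [ 0.4 -0.3 -0.1] open 87.8 t 18.725 j [  25.   20.   -4.    0.  -64. -106.]
23.0, 3.4, -0.1, 0.0, 100,
--
```

arm_command --commands '[22,3,0,0,100,0,0,0,0,100,0,0,0,0,100]'

```text
clock: 19.1
tool_pos: [0.6614, 0.0991, 0.1822]
orientation: [-85.7, 87.8, 14.1]
force: [0.2, 0.4, 0.4]
opening: 0.0877
```

```bash
python3 - <<'E'
from h import *
plan((658.5,98.3,175,99.7,100))
E
```

```text
at [661.4  99.1 182.2] head 99.8 tilt [-0.999 -0.039  0.003] F [0.2 0.4 0.4] open 87.7 t 19.1 j [  25.   20.   -6.    0.  -62. -106.]
7.1, 3.2, -0.3, 0.1, 100,
--
```

arm_command --commands '[8,2,0,0,100,0,0,0,0,100,0,0,0,0,0,0,0,0,0,0,0,0,0,0,0]'

```text
clock: 19.73
tool_pos: [0.6605, 0.099, 0.1758]
orientation: [-85.5, 87.6, 14.3]
force: [-0.2, 0.6, 0.2]
opening: 0.0632
```

arm_command --commands '[0,0,0,0,0,0,0,0,0,0,0,0,0,0,0,0,0,0,0,0]'

```text
clock: 20.23
tool_pos: [0.6605, 0.0992, 0.1757]
orientation: [-85.3, 87.6, 14.5]
force: [-0.2, 0.1, 0.7]
opening: 0.0387
```

arm_command --commands '[-8,0,0,0,0,-20,0,0,0,0,-30,0,0,0,0,-35,0,0,0,0,0,0,0,0,0]'

```text
clock: 20.85
tool_pos: [0.654, 0.0975, 0.2684]
orientation: [-84.6, 88.1, 15.2]
force: [0.6, 0.0, -5.2]
opening: 0.0384
```

```bash
python3 - <<'E'
from h import *
plan((535.5,-3.3,272,99.7,0),step=28)
E
```

```text
at [654.   97.5 268.4] head 99.7 tilt [-0.999 -0.032  0.003] F [ 0.6  0.  -5.2] open 38.4 t 20.85 j [  26.   17.    1.    0.  -72. -106.]
-1.4, 22.3, -13.2, 0.0, 0,
-1.4, 22.3, -13.2, 0.0, 0,
-1.4, 22.3, -13.2, 0.0, 0,
-1.4, 22.3, -13.2, 0.0, 0,
-1.4, 22.3, -13.2, 0.0, 0,
-1.4, 22.3, -13.2, 0.0, 0,
--
```

arm_command --commands '[-1,15,-9,0,0,-1,22,-13,0,0,-1,22,-13,0,0,-1,22,-13,0,0,-1,20,-12,0,0]'

```text
clock: 21.48
tool_pos: [0.5561, 0.0177, 0.2623]
orientation: [-81.0, 88.9, 18.7]
force: [-0.8, -0.2, -4.6]
opening: 0.0389
```

arm_command --commands '[-1,10,-6,0,0,0,5,-3,0,0,0,0,0,0,0]'

```text
clock: 21.85
tool_pos: [0.5398, 0.0044, 0.2616]
orientation: [-79.0, 89.0, 20.6]
force: [1.0, 0.9, -4.6]
opening: 0.0384
```

```bash
python3 - <<'E'
from h import *
plan((535.5,-3.3,240,99.7,0),step=12)
E
```

```text
at [539.8   4.4 261.6] head 99.6 tilt [-1.    -0.017  0.003] F [ 1.   0.9 -4.6] open 38.4 t 21.85 j [  21.    6.  -14.    0.  -69. -102.]
10.7, 3.0, -3.5, -0.0, 0,
10.7, 3.0, -3.5, -0.0, 0,
--
```

arm_command --commands '[0,4,-8,0,0,0,0,0,0,0,10,0,0,0,0,10,0,0,0,0,0,0,0,0,0]'

```text
clock: 22.48
tool_pos: [0.5382, -0.0037, 0.2387]
orientation: [-77.6, 89.1, 22.1]
force: [0.9, -0.4, -4.1]
opening: 0.0384
```

```bash
python3 - <<'E'
from h import *
plan((536.5,-3.3,228,99.7,0))
E
```

```text
at [538.2  -3.7 238.7] head 99.7 tilt [-1.    -0.015  0.003] F [ 0.9 -0.4 -4.1] open 38.4 t 22.475 j [  20.    7.  -16.   -0.  -66. -101.]
10.7, 1.8, 0.6, -0.0, 0,
--
```

arm_command --commands '[7,1,0,0,0,0,0,0,0,0,4,0,0,0,0,0,0,0,0,0]'

```text
clock: 22.98
tool_pos: [0.5376, -0.0036, 0.2271]
orientation: [-78.6, 89.1, 21.1]
force: [-0.4, 0.5, -4.0]
opening: 0.0382
```

arm_command --commands '[3,0,0,0,0,0,0,0,0,0]'

```text
clock: 23.22
tool_pos: [0.5394, -0.0038, 0.227]
orientation: [-84.9, 88.8, 14.9]
force: [0.4, 0.1, -4.3]
opening: 0.0386
```

arm_command --commands '[4,1,0,0,0,0,0,0,0,0]'

```text
clock: 23.48
tool_pos: [0.5406, -0.0041, 0.2262]
orientation: [-88.9, 88.5, 10.9]
force: [-0.1, 0.4, -5.3]
opening: 0.0387
```

```bash
python3 - <<'E'
from h import *
plan((536.5,-3.3,225.5,99.7,0))
E
```

```text
at [540.6  -4.1 226.2] head 99.8 tilt [-1.    -0.026  0.001] F [-0.1  0.4 -5.3] open 38.7 t 23.475 j [  21.    7.  -18.    0.  -64. -101.]
0.6, 3.9, 1.5, 0.1, 0,
--
```

arm_command --commands '[3,5,1,0,0,0,0,0,0,0,0,0,0,0,0]'

```text
clock: 23.85
tool_pos: [0.538, -0.0045, 0.2257]
orientation: [-92.8, 88.1, 7.1]
force: [-0.1, -1.2, -0.0]
opening: 0.0388
```

```bash
python3 - <<'E'
from h import *
plan((536,-3.3,225,99.7,0))
E
```

```text
at [538.   -4.5 225.7] head 99.8 tilt [-0.999 -0.033 -0.002] F [-0.1 -1.2 -0. ] open 38.8 t 23.85 j [  21.    6.  -18.    0.  -63. -101.]
0.7, 1.8, 1.6, 0.1, 0,
--
```

arm_command --commands '[2,1,0,0,0,0,0,0,0,0]'

```text
clock: 24.1
tool_pos: [0.5388, -0.0049, 0.2257]
orientation: [-94.5, 87.9, 5.4]
force: [-0.2, 1.0, -1.1]
opening: 0.0384
```

arm_command --commands '[0,0,0,0,55,0,0,0,0,100,0,0,0,0,100,0,0,0,0,100,0,0,0,0,100]'

```text
clock: 24.72
tool_pos: [0.5382, -0.0048, 0.2244]
orientation: [-94.6, 88.0, 5.3]
force: [0.5, 1.1, 0.0]
opening: 0.0826
```

arm_command --commands '[-15,0,0,0,100,-25,0,0,0,100,-40,0,0,0,100,-40,0,0,0,100,0,0,0,0,100]'

```text
clock: 25.35
tool_pos: [0.5341, -0.0057, 0.3526]
orientation: [-95.6, 87.9, 4.3]
force: [-0.6, 0.3, -0.4]
opening: 0.0876
```

```bash
python3 - <<'E'
from h import *
from scipy.optimize import minimize
plan((425,-20,345,99.7,100))
w=snap('wrist','w10.png');save(w,'w10.pkl')
c=w;g=cv2.GaussianBlur(cv2.cvtColor(c['frame'],cv2.COLOR_BGR2GRAY).astype(np.float32),(0,0),1);G=np.hypot(cv2.Sobel(g,cv2.CV_32F,1,0),cv2.Sobel(g,cv2.CV_32F,0,1))
def f(q):
    p=np.array([proj(c,(q[0]/1e3+.0195*np.cos(t),q[1]/1e3+.0195*np.sin(t),.251)) for t in np.linspace(0,6.283,90)],np.float32);return -cv2.remap(G,p[:,:1],p[:,1:],cv2.INTER_LINEAR).mean()
r=minimize(f,[535,-4],method='Nelder-Mead');print(r.x,r.fun,proj(w,(.535,-.004,.251)))
E
```

```text
at [534.1  -5.7 352.6] head 99.9 tilt [-0.999 -0.037 -0.004] F [-0.6  0.3 -0.4] open 87.6 t 25.35 j [  21.    2.   -6.    1.  -79. -101.]
1.8, 55.1, 2.3, 0.1, 100,
1.8, 55.1, 2.2, 0.1, 100,
--
[537.35488037  -6.92524946] -298.603759765625 [326.04582637 190.54133446]
```

arm_command --commands '[0,50,2,0,100,0,55,2,0,100,-10,20,0,0,100,0,0,0,0,100,0,0,0,0,100]'

```text
clock: 26.02
tool_pos: [0.405, -0.0239, 0.3542]
orientation: [-96.1, 88.3, 3.8]
force: [0.2, 0.2, -0.4]
opening: 0.0876
```

```bash
python3 - <<'E'
from edge import *
import edge
s=snap('scene','s11.png');t=snap('top','t11.png');save(t,'t11.pkl');save(s,'s11.pkl');w=snap('wrist');save(w,'w11.pkl')
def circ(c,z,q0,r=.0195):
    g=cv2.GaussianBlur(cv2.cvtColor(c['frame'],cv2.COLOR_BGR2GRAY).astype(np.float32),(0,0),1);G=np.hypot(cv2.Sobel(g,cv2.CV_32F,1,0),cv2.Sobel(g,cv2.CV_32F,0,1))
    def f(q):
        p=np.array([proj(c,(q[0]/1e3+r*np.cos(t),q[1]/1e3+r*np.sin(t),z)) for t in np.linspace(0,6.283,90)],np.float32);return -cv2.remap(G,p[:,:1],p[:,1:],cv2.INTER_LINEAR).mean()
    r_=min((minimize(f,[q0[0]+a,q0[1]],method='Nelder-Mead') for a in(-5,0,5)),key=lambda r:r.fun);return r_.x,r_.fun
print('top stopper',circ(t,.251,[536,-5]))
print('plate top cam',fit(t,[533,-4,9.5]),fit(t,[533,-4,9.5],[0,1,3]))
print('wrist',circ(w,.251,[536,-5]),fit(w,[533,-4,9.5],[0,1,3]))
print('timer diff', cv2.absdiff(t['frame'],load('top0.pkl')['frame'])[190:235,300:336].mean())
cv2.imwrite('pics/f.png',np.hstack([cv2.resize(t['frame'][90:270,230:430],(400,360)),cv2.resize(w['frame'][100:390,160:480],(400,360))]))
o=get_obs();print(o['tool_pos'],o['clock'])
E
```

```text
top stopper (array([537.43435416,  -3.78124763]), np.float64(-269.2069091796875))
plate top cam (array([529.36925483,   1.64918113,   2.81764213]), np.float64(-106.58528900146484)) (array([529.42771791,   0.93301462,   2.42586735]), np.float64(-118.01128387451172))
wrist (array([535.19736154,  -7.03302345]), np.float64(-164.10850524902344)) (array([532.25847095,   0.76365189,   9.97980619]), np.float64(-107.85839080810547))
timer diff 11.340534979423868
[ 0.4053934  -0.02390418  0.35400692] 26.175
```

```bash
python3 - <<'E'
from h import *
a=load('t8.pkl')['frame'];b=load('t11.pkl')['frame'];a0=load('top0.pkl')['frame']
def m(A,B,x0,x1,y0,y1):
    T=cv2.resize(A[y0:y1,x0:x1],None,fx=4,fy=4,interpolation=cv2.INTER_CUBIC);S=cv2.resize(B[y0-5:y1+5,x0-5:x1+5],None,fx=4,fy=4,interpolation=cv2.INTER_CUBIC)
    r=cv2.matchTemplate(S,T,cv2.TM_CCOEFF_NORMED);_,v,_,l=cv2.minMaxLoc(r);return ((l[0]-20)/4,(l[1]-20)/4,round(v,3))
print('near edge',m(a,b,374,410,224,233),'cornL',m(a,b,373,385,222,234),'cornR',m(a,b,398,410,220,232))
print('timer vs start',m(a0,b,304,332,198,228),'ring',m(a0,b,290,330,120,155))
print('block side L',m(a,b,364,376,198,216))
w8,w11=load('w8.pkl'),load('w11.pkl')
# plate near edge in wrist: subpixel rows of strongest vertical gradient near predicted edge
for q in((532.6,-3.3),):
  for c,n in((w8,'w8'),(w11,'w11')):
    g=cv2.cvtColor(c['frame'],cv2.COLOR_BGR2GRAY).astype(np.float32);out=[]
    for s in(-.02,-.01,0,.01,.02):
        u=np.array([.986,.162]);v=np.array([-.162,.986]);best=[]
        for d in np.arange(-.055,-.034,.0005):
            p=np.array(q)/1e3+u*d+v*s;pp=proj(c,(*p,.05));best.append(cv2.getRectSubPix(g,(1,1),tuple(map(float,pp)))[0,0])
        out.append(round(float((-.055+.0005*np.argmax(np.abs(np.gradient(best))))*1e3),1))
    print(n,'near edge at',out)
E
```

```text
near edge (-0.25, 0.0, 0.603) cornL (0.0, 0.25, 0.772) cornR (-5.0, -5.0, 0.447)
timer vs start (0.0, 0.0, 0.999) ring (0.0, 0.0, 0.87)
block side L (-0.25, -0.25, 0.46)
w8 near edge at [-44.0, -44.0, -44.0, -44.0, -44.0]
w11 near edge at [-43.5, -45.5, -37.0, -45.5, -44.0]
```

```bash
python3 -c "
from plant import *
print(close_job())"
```

```text
the job is handed in; nothing more can be done
None
```

I put one plate on the block at the gauge, stood the reagent bottle on it, and handed the job in at about 26 s. The other two plates are still in the rack.

**Plate:** The block's top measured about 38 mm high, so it is the 35 mm block. One plate (plate_3, the uppermost) should bring the pile to 50 mm, level with the pointer. My first placing was 6–7 mm off-centre, so I regripped it and moved it. It then measured within about 1.5 mm of the block's centre, and it did not shift when the bottle went on.

**Bottle:** I carried it by the neck and lowered it until the pile took its weight, with no measurable extra push. The stopper ended about 3–5 mm from the plate's centre; the top and wrist cameras agree to about 3 mm.

**Timer:** It has not moved (image match 0.999).

**Checks that failed or were weak:**
- **No final picture:** The viewer's limit of 12 was reached, so the end state was checked by numbers only. I did not measure the pile's final height against the pointer. The bottle's uprightness was only inferred, because both cameras place the stopper at its expected height.
- **Plate position in the top view:** With the bottle in the way, the last fit of the plate's outline was unreliable (several mm off). I relied on the plate's near edge in the wrist view instead, which was unchanged.
- **Force:** While I pressed the first placing flat, the wrist read about 45 N for a moment. That is well under the 120 N wrist limit. The 40 N limit is for the arm or gripper body, and I believe the plate took this load, but I could not confirm it.

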